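Set the hold-down screw to a gauge blade

TASK

Slide the red-handled gauge blade along the steel bed until its tip has passed right under the hold-down foot, then turn the orange knob clockwise, a little at a time, until the blade just drags: drawing it a few millimetres by its handle should take a light pull of about 5 N, and the foot must never clamp it hard (never a pull of more than about 13 N). Feel the final setting by such a draw, then leave the blade lying flat, still lightly held under the foot, and do not disturb the other things on the bench.

Things in the scene. Friction and masses are not known exactly. Their poses are not given: they have to be found in the camera images.
- fixture: Fixed hold-down fixture: dark steel bed, top 30 mm above the bench. Origin on the bench under the axis of knob and foot, z up; the bed spans x -45..45, y -210..60 mm of this frame. The blade comes in along +y from the -y end, between two 16 mm posts at x = -34 and +34, y = 0.
- bridge: Aluminium bar 96 x 34 mm across the posts, 58 to 76 mm above the bench, fixed, origin and axes as the fixture's. Below it on the knob's axis hangs a 20 mm round sprung foot: with the knob at 0, 7 mm above the bed plus 0 to 3.6 mm that is never reported. After meeting the blade it presses 4 N more per mm of travel: 2 to 6.5 N is right (aim at 4), over 12 is clamped hard.
- knob_grip (a point): Fixed point on the knob's axis at grip height, 104 mm above the bench, with the fixture's axes (it does not turn). The knob's grip is an orange upright bar 46 mm long, 12 mm thick, from 85 to 121 mm above the bench, on a black 38 mm disc. The knob does not rise or sink.
- adjuster (a joint): Knob angle in rad, 0 to 4.0, growing clockwise seen from above; turning takes 0.12 N m and it stays where it is left. At 0 the bar lies along the fixture's x axis; at a it has turned clockwise by a. Each rad lowers the foot 2.546 mm; the foot meets the 4 mm blade somewhere between 1.18 and 2.59 rad.
- blade_handle (a point): Centre of the loose gauge blade's red handle, an upright block 14 mm wide (x), 36 mm long (y), its top 46 mm and this point 23 mm above the blade's underside. y points along the blade to its tip. The blade lies on the bed and slides there. A hand that bears down on the handle adds 0.6 of that force to the pull, so read the vertical force and take it off, or allow for it.
- blade_tip (a point): Tip of the blade (steel strip 4 mm thick, 20 mm wide), 135 mm from the handle's centre along +y, half-way up its thickness. Right place: 12 to 48 mm beyond the knob's axis. Friction is about 0.6 (give or take a tenth of that) on each face, so under a foot press P a draw takes about 1.2 P plus 0.7 N for the blade's weight (about 120 g).
- blade: The whole gauge blade with handle, loose; origin on its underside below the handle's centre, z up when it lies flat, y to the tip.
- sanding_block: Brown cork sanding block 60 x 111 x 30 mm, loose bystander; origin on its underside.
- tape_measure: Yellow tape measure 38 x 102 x 65 mm, loose bystander; origin on its underside.
- chisel: Wide chisel with wooden handle, 29 x 262 x 29 mm, loose bystander; origin on its underside.

How it is judged:
On the way, in this order (a step that is already met when the one before it is completed fails the run):
1. the blade's tip has been slid 12 to 48 mm past the knob's axis, with the foot still clear of it (y of blade_tip in the frame of fixture between 0.012 and 0.048 m and x of blade_tip in the frame of fixture between -0.022 and 0.022 m and angle between blade's own z axis and vertical below 0.06 rad and contact force between bridge and blade below 0.3 N), for 0.1 s.
2. the fingers draw the blade along (over 3 mm/s) while the foot bears on it with 2 to 6.5 N (y of blade_tip in the frame of fixture between 0.012 and 0.048 m and x of blade_tip in the frame of fixture between -0.022 and 0.022 m and contact force between bridge and blade between 2 and 6.5 N and contact force between the fingers and blade above 1 N and linear speed of blade above 0.003 m/s), for 0.1 s.
At the end, for the whole second after the job is handed in: The gauge blade lies flat and at rest on the bed (tilt under 0.06 rad), its tip 12 to 48 mm beyond the knob's axis and within 22 mm of it sideways, and the foot bears on it with 2 to 6.5 N (y of blade_tip in the frame of fixture between 0.012 and 0.048 m and x of blade_tip in the frame of fixture between -0.022 and 0.022 m and angle between blade's own z axis and vertical below 0.06 rad and contact force between bridge and blade between 2 and 6.5 N and linear speed of blade below 0.005 m/s); the robot touches nothing.
It fails at once if the foot clamps the blade hard (over 12 N) (contact force between bridge and blade above 12 N).
It fails at once if a bystander (sanding block, tape measure, chisel) is moved by more than 30 mm (distance of any of sanding_block, tape_measure, chisel from where it was at the start of the episode above 0.03 m).
It also fails if it takes over 72 s, if anything falls off the work surface, if the arm or the gripper's body presses on something with over 40 N, if the wrist force passes 120 N, or if a joint passes its speed limit or range.

ROBOT

A 6-joint arm with a two-finger parallel gripper is mounted at the origin on a cart in front of the work surface, level with it; the furniture and walls round the work are solid. World frame = base frame: x ahead of the robot, y to its left, z up, the work surface at z = 0. Lengths are in m, angles in rad, forces in N, time in s.
With the tool pointing down it reaches from about 0.35 to 0.775 m from the base axis. Payload 7.3 kg.
Tool frame: the origin (TCP) lies at the very end of the fingers, on their centre line; the grasp point (between the pads) lies 19 mm behind it (pinch_z is the distance from the TCP to the grasp point, in m); z points along the fingers, y is the line along which they close (so a half turn about z gives the same grasp; the last joint's range is limited). The gripper opens to 92 mm and grips with 3 to 60 N. Pads are 19 mm wide; open, the fingers measure 130 mm over their backs; the gripper's body (75 mm by 190 mm) begins 47 mm behind the grasp point.
Start: joints at [-1.355, 0.342, 1.524, -0, 1.275, -0.146], TCP at [0.186, -0.491, 0.227] pointing down, gripper open.
Joint ranges: [-2.53, 2.53], [-0.77, 2.02], [0.04, 2.7], [-1, 4.14], [0.28, 2.66], [-3.11, 3.11]. Speed limits (rad/s): [2.57, 2.57, 3.14, 3.14, 3.14, 3.14].

INTERFACE

Orientations are given as [roll, pitch, yaw] about the fixed x, y, z axes, in that order (R = Rz(yaw) Ry(pitch) Rx(roll)).
In Python, from cell import * gives the robot as it stands.
- The arm moves only by the tool arm_command, never from a script. Its arguments are lists of equal length, an entry for each row: "fingers": the gripper command: -1 is fully open, 1 is shut, values between are in proportion; "travel": the shift along the tool's x, y, z in m, a list of three; "dr": the turn, a rotation vector about the tool's x, y, z in degrees, a list of three. In form: {"fingers": [fingers, ...], "travel": [[x, y, z], ...], "dr": [[wx, wy, wz], ...]}. A call has 1 to 8 rows; each row is the pose to reach, as a shift and turn from the pose commanded when the call began, along the tool's axes at that moment; what a row does not reach only later rows make up. A row lasts 1/12 s, in which the tool goes at most 41.7 mm and 7.16 degrees, less where a joint would pass 70% of its speed; a pose out of reach is approached as far as the arm can. A call with a gripper value outside its range is refused whole. The fingers move at their own pace and stop on an object; "squeeze" is the grip in N (left out, the last holds). Time passes only in rows, so rows that repeat a pose let the fingers close. It gives the time, the measured TCP pose, the force, the opening and the grip force at its end, in the units of the state.
- observe(): the state, without advancing time (a new reading comes with each control period).
- read_camera(name): name is "scene" or "top"; returns a dict with "color" (420x560x3 uint8, blue, green, red), "z_map" (420x560 float32, m along the optical axis (not along the pixel's ray), 0 where there is no reading), "fx", "fy", "cx", "cy" (pixels), "R" (3x3) and "t" (3): a world point X has camera coordinates R X + t. Camera axes: x right, y down, z forward; pixel columns grow to the right and rows downward; lengths in m; the calibration is good to about 2 mm. A picture is of the moment at which its call begins.
- hand_in(): hands the job in; it is judged then, once.
The state is a dict: "time": time; "qpos": joint angles; "qvel": joint speeds; "joint_efforts": joint torques, N m; "tool_pos": TCP position; "tool_rot": TCP orientation; "contact_force": force on the tool from outside, world axes, zero at the start; "torque": the same for the moment, N m; "opening": finger opening in m; "grip_force": force on a finger pad.
Only numpy, scipy, OpenCV 4.12 (cv2) and the standard library are available. Lean on these libraries where they do the work, as an engineer would, in place of code of your own. Each camera call takes 0.05 s, during which the arm holds its last target. There are 200 camera calls.

## Working session

There is one attempt and no reset: what is moved stays moved. The work goes in short steps, Python scripts to look and compute and a tool call to move; the robot and the scene stay as the last step left them, time stands still between calls to the robot, and variables do not carry over. Pictures are saved under pics/ and viewed, at most 10 in all, crops included, and the job is handed in when it is done.

Besides the shell and the picture viewer there is one more tool, called after "Call:" by a JSON object that holds its "name" and its "arguments". arm_command: Moves the arm, as the interface text tells. Its arguments: {"type":"object","properties":{"fingers":{"type":"array","items":{"type":"number"}},"travel":{"type":"array","items":{"type":"array","items":{"type":"number"}}},"dr":{"type":"array","items":{"type":"array","items":{"type":"number"}}},"squeeze":{"type":"number"}},"required":["fingers","travel","dr"]}

```bash
mkdir -p pics; ls; python3 - <<'E'
from cell import *
import cv2,numpy as np,pickle
print(observe())
d={}
for n in("top","scene"):
    c=read_camera(n);d[n]=c;cv2.imwrite(f"pics/{n}0.png",c["color"]);print(n,c["fx"],c["cx"],c["cy"],c["R"],c["t"])
pickle.dump(d,open("d.pkl","wb"))
E
```

```text
pics
{'time': 0.0, 'qpos': array([-1.35501298e+00,  3.42736588e-01,  1.52502518e+00, -2.03933900e-05,
        1.27538798e+00, -1.46035420e-01]), 'qvel': array([-0.00024286, -0.00080641,  0.00093829,  0.00013672, -0.00101624,
       -0.00092388]), 'joint_efforts': array([-5.09159254e-04, -4.31247103e+01, -2.44223571e+01,  7.17753265e-02,
        5.59368299e-02, -1.26275868e-04]), 'tool_pos': array([ 0.18574638, -0.49060587,  0.22603492]), 'tool_rot': array([-3.14004930e+00, -2.07290222e-04,  3.61824559e-01]), 'contact_force': array([-0.75417725,  0.05410993, -0.55223062]), 'torque': array([-0.01382318, -0.00307412, -0.02286225]), 'grip_force': 0.0, 'opening': 0.09194652236797471}
top 416.3613800814151 275.402246507474 214.5732966836307 [[-0.03435229 -0.99940924  0.00104631]
 [-0.97789604  0.03339673 -0.20640736]
 [ 0.20625048 -0.00811374 -0.97846559]] [-0.01809381  0.58435253  0.86687532]
scene 447.2857079117138 273.95473140943557 207.0910441937654 [[-0.8355405  -0.54898155 -0.02216597]
 [-0.30615865  0.49870947 -0.81089811]
 [ 0.45622248 -0.67075191 -0.58476741]] [0.46927648 0.26721674 0.67197059]
```

View pics/top0.png

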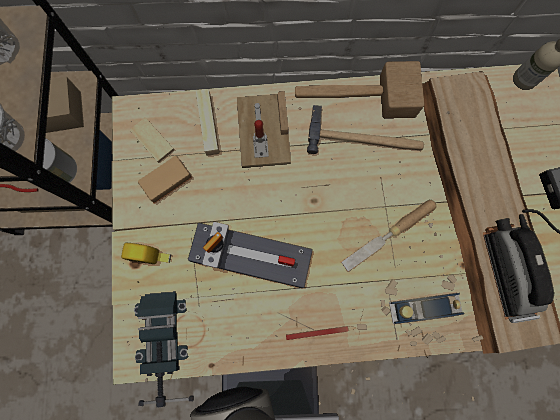

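View pics/scene0.png

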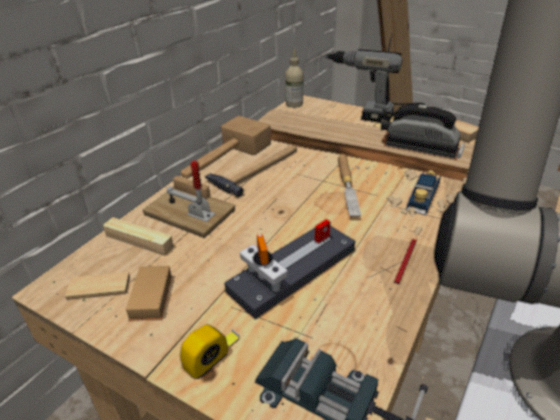

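The top view shows the fixture with the knob near (213,243), the handle near (287,261) and bed corners near (195,222) to (307,285). The scene view shows the same, with the knob at (263,248) and the handle at (322,232). Next I'll measure by colour.

```bash
cat >h.py <<'E'
import cv2,numpy as np
def ray(c,uv,z):
    uv=np.atleast_2d(uv).astype(float);d=np.c_[(uv[:,0]-c["cx"])/c["fx"],(uv[:,1]-c["cy"])/c["fy"],np.ones(len(uv))]@c["R"]
    o=-c["R"].T@c["t"];return o+d*((z-o[2])/d[:,2])[:,None]
def cloud(c,m):
    v,u=np.nonzero(m&(c["z_map"]>0));Z=c["z_map"][v,u]
    P=np.c_[(u-c["cx"])/c["fx"]*Z,(v-c["cy"])/c["fy"]*Z,Z]
    return (P-c["t"])@c["R"]
def hsv(c,lo,hi): return cv2.inRange(cv2.cvtColor(c["color"],cv2.COLOR_BGR2HSV),np.array(lo),np.array(hi))>0
def rect(P):
    (x,y),s,a=cv2.minAreaRect((P[:,:2]*1000).astype(np.float32));return np.round([x,y,*s,a],1)
def box(c,x0,x1,y0,y1,m):
    r=np.zeros(m.shape,bool);r[y0:y1,x0:x1]=1;return m&r
E
python3 - <<'E'
from h import *
import pickle
d=pickle.load(open("d.pkl","rb"))
for n,kb,hb,bb in(("top",(195,235,225,265),(265,305,245,275),(180,320,215,295)),("scene",(245,280,225,275),(305,340,212,250),(215,365,215,320))):
    c=d[n]
    for nm,b,lo,hi in(("knob",kb,(5,150,100),(20,255,255)),("handle",hb,(0,150,60),(4,255,255)),("bed",bb,(90,0,20),(179,90,125))):
        m=box(c,*b,hsv(c,lo,hi));P=cloud(c,m)
        zt={"knob":.121,"handle":.076,"bed":.030}[nm]
        T=P[abs(P[:,2]-zt)<.004]
        print(n,nm,m.sum(),len(T),P[:,2].min().round(3),P[:,2].max().round(3),rect(T) if len(T)>5 else None, T[:,:2].mean(0) if len(T) else 0)
        if nm=="bed":
            bx=cv2.boxPoints(cv2.minAreaRect((T[:,:2]*1000).astype(np.float32)));print(bx.round())
c=d["top"]
cv2.imwrite("pics/crop.png",cv2.resize(c["color"][205:300,180:325],None,fx=5,fy=5,interpolation=cv2.INTER_CUBIC))
E
```

```text
top knob 89 88 0.118 0.125 [519.7  95.2  11.   44.6  45.4] [0.51904169 0.0958742 ]
top handle 105 96 0.04 0.081 [480.7 -57.9  35.3  13.7  75.6] [ 0.48041437 -0.0579594 ]
top bed 3500 3048 0.011 0.091 [499.9  22.8 268.1  88.6  74.8] [0.49511751 0.00958236]
[[ 422.  -95.]
 [ 508. -118.]
 [ 578.  141.]
 [ 492.  164.]]
scene knob 190 100 -0.003 0.121 [519.   99.9  11.7  40.   45.6] [0.51827433 0.1005583 ]
scene handle 201 60 0.037 0.076 [480.8 -52.   32.3  11.5  81.3] [ 0.48036771 -0.05247419]
scene bed 4164 2917 0.003 0.086 [500.1  27.8 266.4  87.3  75. ] [0.49734074 0.04546885]
[[ 423.  -90.]
 [ 508. -112.]
 [ 577.  145.]
 [ 492.  168.]]
```

View pics/crop.png

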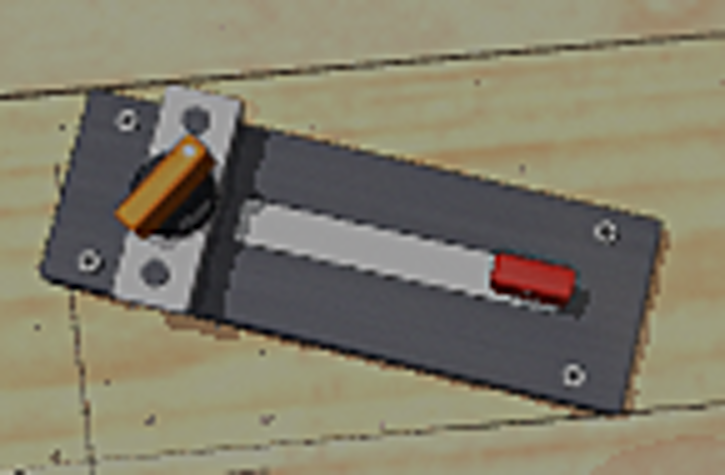

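The bed's axis is at 75°, so the fixture yaw is −15° with its origin at about (0.5195, 0.0976). The knob sits at about 0.52 rad and the handle at about (0.4806, −0.055). I'll measure the blade strip's yaw and work out the first move.

```bash
cat >>h.py <<'E'
from scipy.spatial.transform import Rotation as Ro
O=np.array([.5195,.0976]);FY=np.array([.2588,.9659]);FX=np.array([.9659,-.2588])
def fix(p): p=np.asarray(p)[...,:2]-O;return np.stack([p@FX,p@FY],-1)
def go(x,y,z,yaw):  # shift/turn in tool axes to a tool-down pose
    from cell import observe
    s=observe();R=Ro.from_euler("xyz",s["tool_rot"]);T=Ro.from_euler("xyz",[np.pi,0,np.radians(yaw)])
    print("travel",(R.inv().apply(np.array([x,y,z])-s["tool_pos"])).round(4),"dr",np.degrees((R.inv()*T).as_rotvec()).round(2))
E
python3 - <<'E'
from h import *
import pickle
c=pickle.load(open("d.pkl","rb"))["top"]
m=box(c,228,280,240,270,hsv(c,(0,0,150),(179,40,255)))
v,u=np.nonzero(m);P=ray(c,np.c_[u,v],.034);F=fix(P)*1000
F=F[(abs(F[:,0])<25)&(F[:,1]<-25)]
for y in range(-140,-20,15):
    s=F[abs(F[:,1]-y)<7];print(y,len(s),s[:,0].mean() if len(s) else 0)
print(F[:,1].max(), fix([.4806,-.055])*1000)
go(.4806,-.055,.15,75)
E
```

```text
-140 34 1.527247657658577
-125 51 2.923868731712098
-110 52 2.4514623190177387
-95 50 2.4239363321230347
-80 51 2.244675554217646
-65 50 2.397755888463341
-50 49 2.027470723334505
-35 38 1.6286528061745016
-30.86334257929026 [   1.91937 -157.46366]
travel [ 0.4299 -0.303   0.0766] dr [-7.000e-02 -5.000e-02 -5.427e+01]
```

Call:
{"name": "arm_command", "arguments": {"fingers": [-1, -1, -1, -1, -1, -1, -1, -1], "travel": [[0.033, -0.023, 0.006], [0.066, -0.047, 0.012], [0.099, -0.07, 0.018], [0.132, -0.093, 0.024], [0.165, -0.116, 0.03], [0.198, -0.14, 0.036], [0.231, -0.163, 0.042], [0.264, -0.186, 0.048]], "dr": [[0, 0, -6.8], [0, 0, -13.6], [0, 0, -20.4], [0, 0, -27.2], [0, 0, -34], [0, 0, -40.8], [0, 0, -47.5], [0, 0, -54.3]]}}

```text
time: 0.77
tool_pos: [0.3674, -0.2217, 0.1784]
tool_rot: [-3.142, -0.0, 1.315]
contact_force: [1.2, 0.1, -0.9]
opening: 0.0918
grip_force: 0.0
```

```bash
python3 -c "
from h import *
go(.4806,-.055,.15,75);go(.4806,-.055,.041,75)"
```

```text
travel [0.1899 0.0673 0.0284] dr [-0.   -0.    0.34]
travel [0.1899 0.0673 0.1374] dr [-0.   -0.    0.34]
```

Call:
{"name": "arm_command", "arguments": {"fingers": [-1, -1, -1, -1, -1, -1], "travel": [[0.037, 0.013, 0.006], [0.075, 0.026, 0.012], [0.112, 0.04, 0.018], [0.15, 0.053, 0.024], [0.19, 0.067, 0.028], [0.19, 0.067, 0.028]], "dr": [[0, 0, 0], [0, 0, 0], [0, 0, 0], [0, 0, 0], [0, 0, 0], [0, 0, 0]]}}

```text
time: 1.27
tool_pos: [0.483, -0.0519, 0.1497]
tool_rot: [-3.141, -0.002, 1.315]
contact_force: [-0.9, -0.3, -0.0]
opening: 0.0919
grip_force: 0.0
```

```bash
python3 -c "
from h import *
go(.4806,-.055,.041,75)"
```

```text
travel [-0.0039 -0.0015  0.1087] dr [-0.01 -0.12  0.34]
```

Call:
{"name": "arm_command", "arguments": {"fingers": [-1, -1, -1, -1, -1, 0, 0.6, 0.6], "travel": [[-0.002, -0.001, 0.03], [-0.004, -0.0015, 0.06], [-0.004, -0.0015, 0.09], [-0.004, -0.0015, 0.108], [-0.004, -0.0015, 0.108], [-0.004, -0.0015, 0.108], [-0.004, -0.0015, 0.108], [-0.004, -0.0015, 0.108]], "dr": [[0, 0, 0.3], [0, 0, 0.3], [0, 0, 0.3], [0, 0, 0.3], [0, 0, 0.3], [0, 0, 0.3], [0, 0, 0.3], [0, 0, 0.3]], "squeeze": 15}}

```text
time: 1.93
tool_pos: [0.4793, -0.0613, 0.0441]
tool_rot: [3.139, 0.0, 1.304]
contact_force: [-1.3, 0.3, 0.1]
opening: 0.0761
grip_force: 0.0
```

Call:
{"name": "arm_command", "arguments": {"fingers": [1, 1, 1, 1, 1, 1], "travel": [[0, 0, 0], [0, 0, 0], [0, 0, 0], [0, 0, 0], [0, 0, 0], [0, 0, 0]], "dr": [[0, 0, 0], [0, 0, 0], [0, 0, 0], [0, 0, 0], [0, 0, 0], [0, 0, 0]]}}

```text
time: 2.43
tool_pos: [0.4783, -0.0609, 0.0428]
tool_rot: [3.141, 0.0, 1.304]
contact_force: [-1.0, 0.7, 0.2]
opening: 0.0363
grip_force: 0.0
```

Call:
{"name": "arm_command", "arguments": {"fingers": [1, 1, 1, 1, 1, 1], "travel": [[0, 0, 0], [0, 0, 0], [0, 0, 0], [0, 0, 0], [0, 0, 0], [0, 0, 0]], "dr": [[0, 0, 0], [0, 0, 0], [0, 0, 0], [0, 0, 0], [0, 0, 0], [0, 0, 0]]}}

```text
time: 2.93
tool_pos: [0.4783, -0.0609, 0.0427]
tool_rot: [3.141, 0.0, 1.304]
contact_force: [0.0, -0.2, -0.2]
opening: 0.0142
grip_force: 15.0
```

Call:
{"name": "arm_command", "arguments": {"fingers": [1, 1, 1, 1, 1, 1, 1, 1], "travel": [[0.007, 0, 0], [0.014, 0, 0], [0.021, 0, 0], [0.028, 0, 0], [0.035, 0, 0], [0.042, 0, 0], [0.049, 0, 0], [0.054, 0, 0]], "dr": [[0, 0, 0], [0, 0, 0], [0, 0, 0], [0, 0, 0], [0, 0, 0], [0, 0, 0], [0, 0, 0], [0, 0, 0]]}}

```text
time: 3.6
tool_pos: [0.4926, -0.0078, 0.0427]
tool_rot: [-3.142, 0.0, 1.305]
contact_force: [0.4, -0.7, -1.3]
opening: 0.014
grip_force: 15.0
```

Call:
{"name": "arm_command", "arguments": {"fingers": [1, 1, 1, 1], "travel": [[0, 0, 0], [0, 0, 0], [0, 0, 0], [0, 0, 0]], "dr": [[0, 0, 0], [0, 0, 0], [0, 0, 0], [0, 0, 0]]}}

```text
time: 3.93
tool_pos: [0.4924, -0.009, 0.0427]
tool_rot: [-3.142, 0.0, 1.304]
contact_force: [-0.2, -0.5, 0.1]
opening: 0.014
grip_force: 15.0
```

```bash
python3 - <<'E'
from cell import *
from h import *
c=read_camera("top");s=read_camera("scene")
cv2.imwrite("pics/slid.png",np.hstack([cv2.resize(c["color"][200:300,180:320],(400,286)),cv2.resize(s["color"][200:320,210:370],(381,286))]))
for k,b in((c,(220,310,235,290)),(s,(230,345,200,290))):
    P=cloud(k,box(k,*b,hsv(k,(0,150,60),(4,255,255))));F=fix(P[P[:,2]>.04])*1000
    if len(F): print(len(F),F.min(0),F.max(0))
print(fix(observe()["tool_pos"])*1000, observe()["contact_force"])
E
```

```text
121 [ -29.16981176 -103.3340738 ] [  7.50114019 -72.16166406]
[   1.40644821 -110.00844323] [-0.0425568  -0.00580434 -0.90231194]
```

View pics/slid.png

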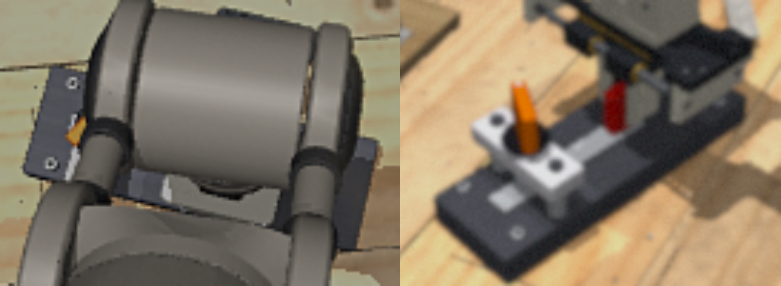

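```bash
python3 - <<'E'
from cell import *
from h import *
s=read_camera("scene")
print(fix(ray(s,[[248,283],[255.4,287.4],[251.5,285.5]],.034))*1000)
m=box(s,240,275,265,295,hsv(s,(0,0,120),(179,40,255)))
v,u=np.nonzero(m);F=fix(ray(s,np.c_[u,v],.034))*1000
k=(F[:,1]>15)&(abs(F[:,0])<16)&(F[:,1]<60);print(k.sum(),F[k].max(0),F[k].min(0))
E
```

```text
[[ 8.2520434  30.20544519]
 [-9.34226595 27.35145733]
 [-0.9263965  29.50880025]]
84 [12.18866748 32.28066801] [-9.8805478  15.26247692]
```

Call:
{"name": "arm_command", "arguments": {"fingers": [-1, -1, -1, -1, -1, -1, -1, -1], "travel": [[0, 0, 0], [0, 0, 0], [0, 0, 0], [0, 0, 0], [0, 0, -0.03], [0, 0, -0.06], [0, 0, -0.09], [0, 0, -0.105]], "dr": [[0, 0, 0], [0, 0, 0], [0, 0, 0], [0, 0, 0], [0, 0, 0], [0, 0, 0], [0, 0, 0], [0, 0, 0]]}}

```text
time: 4.75
tool_pos: [0.4938, -0.009, 0.151]
tool_rot: [3.137, -0.0, 1.304]
contact_force: [1.0, 0.1, -0.3]
opening: 0.0627
grip_force: 0.0
```

Call:
{"name": "arm_command", "arguments": {"fingers": [-1, -1, -1, -1, -1, -1, -1, -1], "travel": [[0.018, 0, 0], [0.036, 0, 0], [0.054, -0.001, 0], [0.072, -0.001, 0], [0.09, -0.002, 0], [0.11, -0.002, 0], [0.11, -0.002, 0], [0.11, -0.002, 0]], "dr": [[0, 0, -7], [0, 0, -14], [0, 0, -21], [0, 0, -28], [0, 0, -35], [0, 0, -42], [0, 0, -49], [0, 0, -56]]}}

```text
time: 5.42
tool_pos: [0.5195, 0.099, 0.1475]
tool_rot: [-3.141, -0.0, 2.29]
contact_force: [-0.1, -0.2, -0.1]
opening: 0.0917
grip_force: 0.0
```

```bash
python3 -c "
from h import *
go(.5195,.0976,.090,135)"
```

```text
travel [-0.001  -0.0009  0.0575] dr [-0.01 -0.   -3.82]
```

Call:
{"name": "arm_command", "arguments": {"fingers": [-1, -1, -1, 0, 1, 1, 1, 1], "travel": [[-0.001, -0.001, 0.02], [-0.001, -0.001, 0.04], [-0.001, -0.001, 0.056], [-0.001, -0.001, 0.056], [-0.001, -0.001, 0.056], [-0.001, -0.001, 0.056], [-0.001, -0.001, 0.056], [-0.001, -0.001, 0.056]], "dr": [[0, 0, -3.8], [0, 0, -3.8], [0, 0, -3.8], [0, 0, -3.8], [0, 0, -3.8], [0, 0, -3.8], [0, 0, -3.8], [0, 0, -3.8]], "squeeze": 40}}

```text
time: 6.08
tool_pos: [0.5201, 0.0965, 0.0928]
tool_rot: [3.14, 0.001, 2.348]
contact_force: [0.0, -0.9, 0.1]
opening: 0.063
grip_force: 0.0
```

Call:
{"name": "arm_command", "arguments": {"fingers": [1, 1, 1, 1, 1, 1, 1, 1], "travel": [[0, 0, 0], [0, 0, 0], [0, 0, 0], [0, 0, 0], [0, 0, 0], [0, 0, 0], [0, 0, 0], [0, 0, 0]], "dr": [[0, 0, 0], [0, 0, 0], [0, 0, 0], [0, 0, 0], [0, 0, 0], [0, 0, 0], [0, 0, 0], [0, 0, 0]]}}

```text
time: 6.75
tool_pos: [0.5197, 0.0967, 0.0917]
tool_rot: [3.141, 0.0, 2.348]
contact_force: [1.0, 0.6, -1.2]
opening: 0.0116
grip_force: 40.0
```

Call:
{"name": "arm_command", "arguments": {"fingers": [1, 1, 1, 1, 1, 1, 1, 1], "travel": [[0, 0, 0], [0, 0, 0], [0, 0, 0], [0, 0, 0], [0, 0, 0], [0, 0, 0], [0, 0, 0], [0, 0, 0]], "dr": [[0, 0, 7], [0, 0, 14], [0, 0, 21], [0, 0, 28], [0, 0, 35], [0, 0, 42], [0, 0, 49], [0, 0, 56]]}}

```text
time: 7.42
tool_pos: [0.5214, 0.0972, 0.0917]
tool_rot: [3.138, -0.002, 1.365]
contact_force: [7.9, 4.0, -6.0]
opening: 0.0119
grip_force: 39.8
```

Call:
{"name": "arm_command", "arguments": {"fingers": [1, 1, 1, 1, 1], "travel": [[0, 0, 0], [0, 0, 0], [0, 0, 0], [0, 0, 0], [0, 0, 0]], "dr": [[0, 0, 7], [0, 0, 14], [0, 0, 14], [0, 0, 14], [0, 0, 14]]}}

```text
time: 7.83
tool_pos: [0.5218, 0.097, 0.0917]
tool_rot: [3.137, -0.003, 1.126]
contact_force: [9.5, 3.6, -7.5]
opening: 0.0118
grip_force: 40.0
```

Call:
{"name": "arm_command", "arguments": {"fingers": [-1, -1, -1, -1, -1, -1, -1, -1], "travel": [[0, 0, 0], [0, 0, 0], [0, 0, 0], [0, 0, -0.025], [0, 0, -0.05], [-0.035, 0.007, -0.05], [-0.071, 0.014, -0.05], [-0.107, 0.021, -0.05]], "dr": [[0, 0, 0], [0, 0, 0], [0, 0, 0], [0, 0, 0], [0, 0, 0], [0, 0, -3.4], [0, 0, -6.8], [0, 0, -10.2]]}}

```text
time: 8.5
tool_pos: [0.4918, -0.0098, 0.1422]
tool_rot: [3.141, 0.0, 1.309]
contact_force: [1.1, 0.3, 1.0]
opening: 0.0607
grip_force: 0.0
```

Call:
{"name": "arm_command", "arguments": {"fingers": [-1, -1, -1, -1, -1, -1], "travel": [[0, 0, 0], [0, 0, 0.03], [0, 0, 0.06], [0, 0, 0.09], [0, 0, 0.099], [0, 0, 0.099]], "dr": [[0, 0, 0], [0, 0, 0], [0, 0, 0], [0, 0, 0], [0, 0, 0], [0, 0, 0]]}}

```text
time: 9.0
tool_pos: [0.4905, -0.0088, 0.0408]
tool_rot: [-3.136, 0.001, 1.304]
contact_force: [-0.5, 0.3, -0.3]
opening: 0.0914
grip_force: 0.0
```

Call:
{"name": "arm_command", "arguments": {"fingers": [1, 1, 1, 1, 1, 1, 1, 1], "travel": [[0, 0, 0], [0, 0, 0], [0, 0, 0], [0, 0, 0], [0, 0, 0], [0, 0, 0], [0, 0, 0], [0, 0, 0]], "dr": [[0, 0, 0], [0, 0, 0], [0, 0, 0], [0, 0, 0], [0, 0, 0], [0, 0, 0], [0, 0, 0], [0, 0, 0]], "squeeze": 15}}

```text
time: 9.67
tool_pos: [0.4924, -0.0092, 0.0429]
tool_rot: [3.141, 0.0, 1.304]
contact_force: [0.7, -0.2, 0.6]
opening: 0.0428
grip_force: 0.0
```

Call:
{"name": "arm_command", "arguments": {"fingers": [1, 1, 1, 1, 1, 1, 1], "travel": [[0, 0, 0], [0, 0, 0], [0, 0, 0], [0, 0, 0], [0, 0, 0], [0, 0, 0], [0, 0, 0]], "dr": [[0, 0, 0], [0, 0, 0], [0, 0, 0], [0, 0, 0], [0, 0, 0], [0, 0, 0], [0, 0, 0]]}}

```text
time: 10.25
tool_pos: [0.4924, -0.0092, 0.0427]
tool_rot: [3.142, 0.0, 1.304]
contact_force: [0.8, -0.1, -0.3]
opening: 0.014
grip_force: 15.0
```

Call:
{"name": "arm_command", "arguments": {"fingers": [1, 1, 1, 1], "travel": [[-0.001, 0, 0], [-0.002, 0, 0], [-0.003, 0, 0], [-0.004, 0, 0]], "dr": [[0, 0, 0], [0, 0, 0], [0, 0, 0], [0, 0, 0]]}}

```text
time: 10.58
tool_pos: [0.4912, -0.0129, 0.0427]
tool_rot: [-3.141, -0.0, 1.304]
contact_force: [1.9, 3.2, -1.1]
opening: 0.0138
grip_force: 15.0
```

Call:
{"name": "arm_command", "arguments": {"fingers": [1, 1], "travel": [[-0.001, 0, 0], [-0.002, 0, 0]], "dr": [[0, 0, 0], [0, 0, 0]]}}

```text
time: 10.75
tool_pos: [0.4907, -0.015, 0.0427]
tool_rot: [-3.141, 0.0, 1.304]
contact_force: [0.2, 3.4, -0.9]
opening: 0.0138
grip_force: 15.0
```

Call:
{"name": "arm_command", "arguments": {"fingers": [1, 1], "travel": [[-0.001, 0, 0], [-0.002, 0, 0]], "dr": [[0, 0, 0], [0, 0, 0]]}}

```text
time: 10.92
tool_pos: [0.4902, -0.017, 0.0427]
tool_rot: [-3.142, 0.0, 1.304]
contact_force: [1.1, 1.7, -0.5]
opening: 0.0142
grip_force: 15.0
```

Call:
{"name": "arm_command", "arguments": {"fingers": [1, 1, 1, 1], "travel": [[0.001, 0, 0], [0.002, 0, 0], [0.003, 0, 0], [0.004, 0, 0]], "dr": [[0, 0, 0], [0, 0, 0], [0, 0, 0], [0, 0, 0]]}}

```text
time: 11.25
tool_pos: [0.4913, -0.0133, 0.0427]
tool_rot: [3.142, 0.001, 1.304]
contact_force: [-0.7, -2.7, -0.3]
opening: 0.0139
grip_force: 15.0
```

Call:
{"name": "arm_command", "arguments": {"fingers": [1, 1], "travel": [[0.001, 0, 0], [0.002, 0, 0]], "dr": [[0, 0, 0], [0, 0, 0]]}}

```text
time: 11.42
tool_pos: [0.4918, -0.0111, 0.0427]
tool_rot: [3.142, 0.0, 1.304]
contact_force: [0.6, -3.0, -0.5]
opening: 0.014
grip_force: 15.0
```

Call:
{"name": "arm_command", "arguments": {"fingers": [1, 1], "travel": [[0.001, 0, 0], [0.002, 0, 0]], "dr": [[0, 0, 0], [0, 0, 0]]}}

```text
time: 11.58
tool_pos: [0.4924, -0.0091, 0.0427]
tool_rot: [3.142, 0.0, 1.304]
contact_force: [-0.7, -3.7, -0.3]
opening: 0.0142
grip_force: 15.0
```

Draw is about 3.0 N, so P ≈ 1.9 N. I need about 12° more on the knob.

Call:
{"name": "arm_command", "arguments": {"fingers": [-1, -1, -1, -1, -1, -1, -1, -1], "travel": [[0, 0, 0], [0, 0, 0], [0, 0, 0], [0, 0, 0], [0, 0, -0.03], [0, 0, -0.06], [0, 0, -0.09], [0, 0, -0.1]], "dr": [[0, 0, 0], [0, 0, 0], [0, 0, 0], [0, 0, 0], [0, 0, 0], [0, 0, 0], [0, 0, 0], [0, 0, 0]]}}

```text
time: 12.25
tool_pos: [0.4943, -0.0093, 0.1467]
tool_rot: [3.135, -0.001, 1.304]
contact_force: [1.0, -0.8, 0.4]
opening: 0.0626
grip_force: 0.0
```

Call:
{"name": "arm_command", "arguments": {"fingers": [-1, -1, -1, -1, -1, -1, -1, -1], "travel": [[0.036, 0, 0], [0.072, -0.001, 0], [0.11, -0.002, 0], [0.11, -0.002, 0], [0.11, -0.002, 0.02], [0.11, -0.002, 0.04], [0.11, -0.002, 0.05], [0.11, -0.002, 0.05]], "dr": [[0, 0, 3.4], [0, 0, 6.8], [0, 0, 10.2], [0, 0, 10.2], [0, 0, 10.2], [0, 0, 10.2], [0, 0, 10.2], [0, 0, 10.2]]}}

```text
time: 12.92
tool_pos: [0.5177, 0.0973, 0.0905]
tool_rot: [-3.137, 0.002, 1.126]
contact_force: [-0.4, -0.9, -0.8]
opening: 0.0917
grip_force: 0.0
```

Call:
{"name": "arm_command", "arguments": {"fingers": [1, 1, 1, 1, 1, 1, 1, 1], "travel": [[0, 0, 0], [0, 0, 0], [0, 0, 0], [0, 0, 0], [0, 0, 0], [0, 0, 0], [0, 0, 0], [0, 0, 0]], "dr": [[0, 0, 0], [0, 0, 0], [0, 0, 0], [0, 0, 0], [0, 0, 0], [0, 0, 0], [0, 0, 0], [0, 0, 0]], "squeeze": 40}}

```text
time: 13.58
tool_pos: [0.5194, 0.0975, 0.0928]
tool_rot: [3.141, 0.0, 1.126]
contact_force: [-0.3, 0.2, 0.4]
opening: 0.043
grip_force: 0.0
```

Call:
{"name": "arm_command", "arguments": {"fingers": [1, 1, 1, 1, 1, 1, 1, 1], "travel": [[0, 0, 0], [0, 0, 0], [0, 0, 0], [0, 0, 0], [0, 0, 0], [0, 0, 0], [0, 0, 0], [0, 0, 0]], "dr": [[0, 0, 0], [0, 0, 0], [0, 0, 0], [0, 0, 0], [0, 0, 0], [0, 0, 0], [0, 0, 0], [0, 0, 0]]}}

```text
time: 14.25
tool_pos: [0.5216, 0.0965, 0.0928]
tool_rot: [3.137, -0.001, 1.126]
contact_force: [7.9, -4.3, -5.9]
opening: 0.0115
grip_force: 40.0
```

Call:
{"name": "arm_command", "arguments": {"fingers": [1, 1, 1, 1, 1, 1], "travel": [[0.001, 0.002, 0], [0.001, 0.002, 0], [0.001, 0.002, 0], [0.001, 0.002, 0], [0.001, 0.002, 0], [0.001, 0.002, 0]], "dr": [[0, 0, 4], [0, 0, 8], [0, 0, 12], [0, 0, 12], [0, 0, 12], [0, 0, 12]]}}

```text
time: 14.75
tool_pos: [0.5219, 0.0964, 0.0927]
tool_rot: [3.14, 0.001, 0.917]
contact_force: [0.8, -5.9, 0.1]
opening: 0.0115
grip_force: 40.0
```

Call:
{"name": "arm_command", "arguments": {"fingers": [-1, -1, -1, -1, -1, -1, -1, -1], "travel": [[0, 0, 0], [0, 0, 0], [0, 0, 0], [0, 0, -0.025], [0, 0, -0.05], [-0.034, 0.014, -0.05], [-0.068, 0.028, -0.05], [-0.1025, 0.042, -0.05]], "dr": [[0, 0, 0], [0, 0, 0], [0, 0, 0], [0, 0, 0], [0, 0, -3], [0, 0, -10], [0, 0, -17], [0, 0, -22.2]]}}

```text
time: 15.42
tool_pos: [0.4926, -0.0093, 0.1432]
tool_rot: [3.14, -0.0, 1.313]
contact_force: [0.1, -1.2, 0.7]
opening: 0.0606
grip_force: 0.0
```

Call:
{"name": "arm_command", "arguments": {"fingers": [-1, -1, -1, -1, -1, 1, 1, 1], "travel": [[0, 0, 0], [0, 0, 0.03], [0, 0, 0.06], [0, 0, 0.09], [0, 0, 0.1], [0, 0, 0.1], [0, 0, 0.1], [0, 0, 0.1]], "dr": [[0, 0, 0], [0, 0, 0], [0, 0, 0], [0, 0, 0], [0, 0, 0], [0, 0, 0], [0, 0, 0], [0, 0, 0]], "squeeze": 15}}

```text
time: 16.08
tool_pos: [0.4938, -0.0092, 0.0441]
tool_rot: [3.139, -0.0, 1.304]
contact_force: [-0.0, -0.8, -0.7]
opening: 0.0764
grip_force: 0.0
```

Call:
{"name": "arm_command", "arguments": {"fingers": [1, 1, 1, 1, 1, 1, 1, 1], "travel": [[0, 0, 0], [0, 0, 0], [0, 0, 0], [0, 0, 0], [0, 0, 0], [0, 0, 0], [0, 0, 0], [0, 0, 0]], "dr": [[0, 0, 0], [0, 0, 0], [0, 0, 0], [0, 0, 0], [0, 0, 0], [0, 0, 0], [0, 0, 0], [0, 0, 0]]}}

```text
time: 16.75
tool_pos: [0.4926, -0.0093, 0.0427]
tool_rot: [-3.142, 0.0, 1.304]
contact_force: [-0.1, 0.5, 0.6]
opening: 0.0227
grip_force: 0.0
```

Call:
{"name": "arm_command", "arguments": {"fingers": [1, 1, 1, 1, 1, 1], "travel": [[0, 0, 0], [0, 0, 0], [0, 0, 0], [0, 0, 0], [0, 0, 0], [0, 0, 0]], "dr": [[0, 0, 0], [0, 0, 0], [0, 0, 0], [0, 0, 0], [0, 0, 0], [0, 0, 0]]}}

```text
time: 17.25
tool_pos: [0.4926, -0.0093, 0.0426]
tool_rot: [-3.141, 0.0, 1.304]
contact_force: [0.1, -1.2, -1.5]
opening: 0.0136
grip_force: 15.0
```

Call:
{"name": "arm_command", "arguments": {"fingers": [1, 1, 1, 1], "travel": [[-0.001, 0, 0], [-0.002, 0, 0], [-0.003, 0, 0], [-0.004, 0, 0]], "dr": [[0, 0, 0], [0, 0, 0], [0, 0, 0], [0, 0, 0]]}}

```text
time: 17.58
tool_pos: [0.4917, -0.0126, 0.0426]
tool_rot: [3.142, -0.001, 1.304]
contact_force: [1.6, 5.8, -1.3]
opening: 0.0138
grip_force: 15.0
```

Call:
{"name": "arm_command", "arguments": {"fingers": [1, 1], "travel": [[-0.001, 0, 0], [-0.002, 0, 0]], "dr": [[0, 0, 0], [0, 0, 0]]}}

```text
time: 17.75
tool_pos: [0.4912, -0.0145, 0.0427]
tool_rot: [3.141, -0.001, 1.304]
contact_force: [1.3, 5.3, -0.7]
opening: 0.0139
grip_force: 15.0
```

Call:
{"name": "arm_command", "arguments": {"fingers": [1, 1], "travel": [[-0.001, 0, 0], [-0.002, 0, 0]], "dr": [[0, 0, 0], [0, 0, 0]]}}

```text
time: 17.92
tool_pos: [0.4907, -0.0164, 0.0427]
tool_rot: [3.141, -0.001, 1.304]
contact_force: [1.0, 4.8, -1.3]
opening: 0.0137
grip_force: 15.0
```

Call:
{"name": "arm_command", "arguments": {"fingers": [1, 1, 1, 1], "travel": [[0.001, 0, 0], [0.002, 0, 0], [0.003, 0, 0], [0.004, 0, 0]], "dr": [[0, 0, 0], [0, 0, 0], [0, 0, 0], [0, 0, 0]]}}

```text
time: 18.25
tool_pos: [0.4914, -0.0142, 0.0428]
tool_rot: [-3.142, 0.002, 1.304]
contact_force: [-0.7, -7.3, 0.4]
opening: 0.0138
grip_force: 15.0
```

Call:
{"name": "arm_command", "arguments": {"fingers": [1, 1], "travel": [[0.001, 0, 0], [0.002, 0, 0]], "dr": [[0, 0, 0], [0, 0, 0]]}}

```text
time: 18.42
tool_pos: [0.4919, -0.0123, 0.0427]
tool_rot: [-3.142, 0.002, 1.304]
contact_force: [-2.9, -6.5, 0.6]
opening: 0.0138
grip_force: 15.0
```

Call:
{"name": "arm_command", "arguments": {"fingers": [1, 1], "travel": [[0.001, 0, 0], [0.002, 0, 0]], "dr": [[0, 0, 0], [0, 0, 0]]}}

```text
time: 18.58
tool_pos: [0.4925, -0.0103, 0.0427]
tool_rot: [-3.142, 0.002, 1.304]
contact_force: [-1.3, -6.1, 0.5]
opening: 0.0139
grip_force: 15.0
```

Corrected draw is about 6 N, so P ≈ 4.3–4.6 N, inside the window. Releasing and checking.

Call:
{"name": "arm_command", "arguments": {"fingers": [-1, -1, -1, -1, -1, -1, -1, -1], "travel": [[0, 0, 0], [0, 0, 0], [0, 0, 0], [0, 0, 0], [0, 0, 0], [0, 0, -0.03], [0, 0, -0.06], [0, 0, -0.09]], "dr": [[0, 0, 0], [0, 0, 0], [0, 0, 0], [0, 0, 0], [0, 0, 0], [0, 0, 0], [0, 0, 0], [0, 0, 0]]}}

```text
time: 19.25
tool_pos: [0.4921, -0.0091, 0.1334]
tool_rot: [-3.14, 0.0, 1.304]
contact_force: [0.7, 0.3, -0.9]
opening: 0.0628
grip_force: 0.0
```

Call:
{"name": "arm_command", "arguments": {"fingers": [-1, -1, -1, -1, -1, -1, -1, -1], "travel": [[-0.02, 0, -0.02], [-0.05, 0, -0.04], [-0.08, 0, -0.06], [-0.11, 0, -0.06], [-0.14, 0, -0.06], [-0.17, 0, -0.06], [-0.17, 0, -0.06], [-0.17, 0, -0.06]], "dr": [[0, 0, 0], [0, 0, 0], [0, 0, 0], [0, 0, 0], [0, 0, 0], [0, 0, 0], [0, 0, 0], [0, 0, 0]]}}

```text
time: 19.92
tool_pos: [0.4474, -0.1743, 0.1927]
tool_rot: [-3.142, -0.0, 1.301]
contact_force: [-0.3, 0.6, 0.1]
opening: 0.0921
grip_force: 0.0
```

```bash
python3 - <<'E'
from cell import *
from h import *
s=read_camera("scene");c=read_camera("top")
m=box(s,240,275,265,295,hsv(s,(0,0,120),(179,40,255)))
v,u=np.nonzero(m);F=fix(ray(s,np.c_[u,v],.034))*1000
k=(F[:,1]>15)&(abs(F[:,0])<16)&(F[:,1]<60);print(k.sum(),F[k].max(0),F[k].min(0))
for z,hs,b in((.121,((5,150,100),(20,255,255)),(195,235,225,265)),(.076,((0,150,60),(4,255,255)),(240,305,235,275))):
    P=cloud(c,box(c,*b,hsv(c,*hs)));T=P[abs(P[:,2]-z)<.004];print(len(T),rect(T),fix(T).mean(0)*1000)
cv2.imwrite("pics/end.png",np.hstack([cv2.resize(c["color"][200:300,180:320],(400,286)),cv2.resize(s["color"][200:320,210:370],(381,286))]))
print(observe()["contact_force"])
E
```

```text
75 [12.18866748 31.20599468] [-9.32049338 15.26247692]
89 [519.8  94.7  44.7  11.5  52.5] [ 1.81622669 -0.88766884]
100 [492.1  -6.2  35.   13.1  76.5] [   0.33408792 -107.42776477]
[-0.97134434 -0.56017994  0.34452894]
```

View pics/end.png

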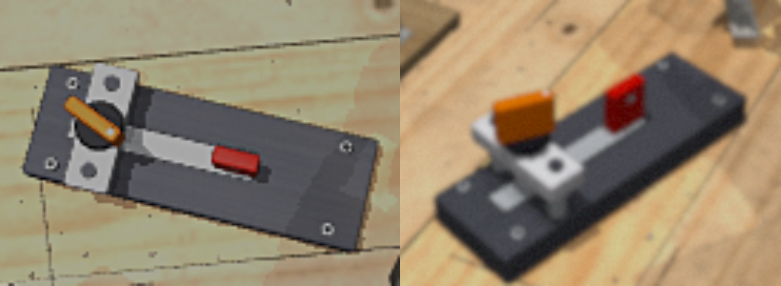

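The picture shows the blade flat under the bridge, with its tip emerging about 29 mm past the axis (crop pixel (500,200)). The knob is at 52.5° as set, and the arm is clear.

```bash
python3 -c "
from cell import *
print(hand_in())"
```

```text
the job is handed in; nothing more can be done
None
```

I handed the job in at about 20 s: the blade lies flat with its tip about 29 mm past the knob's axis, and the last draw took about 6 N, which puts the foot at roughly 4.5 N; no verdict came back.

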